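Draw the front vial from a gravity dispenser

TASK

Slide the flat steel shutter of the vial dispenser sideways until it is fully open. Take the front vial out of the dispenser's open outlet so that the next vial rolls down to the stop, then lay the vial you took lengthwise in the V-shaped weighing cradle, setting it down rather than dropping it. Leave the other two vials on the dispenser's track and do not knock over the brown bottle or the standing vial.

Things in the scene. Friction and masses are not known exactly. Their poses are not given: they have to be found in the camera images.
- feeder: Vial dispenser, fixed: white upright case 62 mm wide, 219 mm high, with a sloping track coming out of its foot towards the robot. Origin on the worktop under outlet; x points from the outlet into the case (uphill), y left, z up. Case front at x = +32 mm from z = 116 mm up: a gripper pointing straight down at the outlet strikes it; lean it back 25 to 40 degrees, fingers pointing down and to +x.
- outlet (a point): Where the front vial's centre lies when it rests on the stop, 95 mm above the worktop; axes as feeder. The track is 24 mm wide (y = -12 to 12 mm), falls 12 degrees towards -x and ends in a stop 24 mm wide, 3 mm thick, that ends 2 mm below the vial's axis. The vial's ends overhang the track by 11 mm; free below down to the 8 mm base. Case side walls (y = +-25 mm) begin at x = 32 mm.
- vial_1_center (a point): Centre of the front vial: amber glass with aluminium crimp cap, lying across the track, 22.5 mm in diameter, 46 mm long, about 20 g. Its long axis is its own y (20 mm cap at the +y end); it may be turned about that axis. It touches the next vial, so grip it on its two end faces, fingers closing along the feeder's y.
- vial_2_center (a point): Centre of the second vial on the track, alike, about 23 mm uphill of the first. When the first is taken it rolls down to the stop by itself.
- vial_3_center (a point): Centre of the third vial on the track, alike, about 45 mm uphill of the first; it follows the second.
- shutter (a joint): Slide of the shutter in m: 0 covers the outlet, 0.1 (end stop) fully open; grows along the feeder's +y. Stays where it is left; it takes about 1.5 N to move, more when moved fast.
- leaf_top (a point): Point on the top of the shutter, 118 mm above the worktop, moving with it; axes as feeder. Flat level steel leaf, 3 mm thick, no handle; from here it reaches 18 mm to -x, 28 mm to +x, 32 mm to either side in y. It runs in guide_bar along its rear edge. Press the shut fingertips lightly on its top (5 to 15 N; it does not yield) and drag it sideways.
- guide_bar (a point): Middle of the fixed aluminium bar behind the shutter; axes as feeder: 8 mm in x, 178 mm in y, 10 mm in z (top 126 mm above the worktop), on a post at its +y end that stands to the worktop.
- vial_crimper: Fixed bench crimper, a bystander right of the dispenser: origin on the worktop; base from 48 mm before it (-x) to 142 mm behind, 65 mm to either side; column and head up to 0.33 m; its lever leans forward to 144 mm before the origin at 0.22 to 0.46 m height, 30 to 60 mm to -y. Keep the arm clear of it.
- cradle: Aluminium V cradle on a stem with a round foot (68 mm), fixed to the worktop. Origin on the worktop under its middle; the V groove runs along its y axis.
- cradle_seat (a point): Where the centre of a vial lying in the V comes to rest, 60 mm above the worktop, axes as cradle. The V has 90 degrees, is 28 mm long in y (so 9 mm of vial stands out at either end) and its edges rise to about the height of the vial's axis, 18 mm to either side in x.
- bottle_mid (a point): Middle of a loose brown bottle with a red cap standing on the worktop, 52 mm wide, 106 mm high; leave it upright.
- standing_vial_mid (a point): Middle of a loose clear vial standing on the worktop, 22 mm wide, 75 mm high; leave it upright.

How it is judged (in metres and radians):
On the way, in this order (a step that is already met when the one before it is completed fails the run):
1. the shutter is slid fully open (value of joint shutter above 0.085 m), for 0.2 s.
2. the front vial is lifted out and the next one has rolled to the stop (z of vial_1_center in the frame of outlet above 0.03 m and distance between vial_2_center and outlet below 0.006 m), for 0.2 s.
At the end, for the whole second after the job is handed in: The front vial lies at rest in the V cradle, its centre within 9 mm of the seat (not more than 4 mm above it) and its axis within 0.15 rad of the groove; the second vial lies at the stop (within 6 mm) with the third behind it (centres within 30 mm); the shutter stands open by more than 85 mm (distance between vial_1_center and cradle_seat below 0.009 m and z of vial_1_center in the frame of cradle_seat below 0.004 m and angle between the y axis of vial_1_center and the y axis of cradle_seat, either way round below 0.15 rad and linear speed of vial_1 below 0.02 m/s and distance between vial_2_center and outlet below 0.006 m and distance between vial_3_center and vial_2_center below 0.03 m and value of joint shutter above 0.085 m); the robot touches nothing.
It fails at once if the front vial falls or rolls free faster than 0.45 m/s (dropped or thrown) (linear speed of vial_1 above 0.45 m/s and contact force between the fingers and vial_1 below 0.01 N).
It fails at once if the brown bottle is knocked over (angle between bottle_mid's own z axis and vertical above 0.5 rad).
It fails at once if the standing vial is knocked over (angle between standing_vial_mid's own z axis and vertical above 0.5 rad).
It also fails if it takes over 51 s, if anything falls off the work surface, if the arm or the gripper's body presses on something with over 40 N, if the wrist force passes 120 N, or if a joint passes its speed limit or range.

ROBOT

A 6-joint arm with a two-finger parallel gripper is mounted at the origin on a cart in front of the work surface, level with it; the furniture and walls round the work are solid. World frame = base frame: x ahead of the robot, y to its left, z up, the work surface at z = 0. Lengths are in m, angles in degrees, forces in N, time in s.
With the tool pointing down it reaches from about 0.25 to 0.725 m from the base axis. Payload 4 kg.
Tool frame: the origin (TCP) lies at the very end of the fingers, on their centre line; the grasp point (between the pads) lies 19 mm behind it; z points along the fingers, y is the line along which they close (so a half turn about z gives the same grasp; the last joint's range is limited). The gripper opens to 85 mm and grips with 20 to 120 N. Pads are 22 mm wide; open, the fingers measure 114 mm over their backs; the gripper's body (76 mm by 85 mm) begins 54 mm behind the grasp point. The pads swing forward as they close: fully open they stand 13 mm farther back than shut.
Start: joints at [-68.354, 13.785, 0.286, 76.501, 0, 90], TCP at [0.184, -0.465, 0.206] pointing down, gripper open.
Joint ranges: [-155.79, 155.79], [-60.16, 107.12], [-62.33, 73.08], [-114, 123.19], [-81.49, 82.49], [-180, 180]. Speed limits (degrees/s): [159.86, 159.86, 180, 180, 180, 180].

INTERFACE

Orientations are given as a 3x3 rotation matrix whose columns are the frame's x, y, z axes.
In Python, from station import r gives the robot as it stands. The module is installed in compiled form; this text tells all that it offers.
- The arm moves only by the shell command python3 -m handwheel 'ROWS' [OPENING]. ROWS is JSON, a list that holds one entry, the list of rows, each a list of 4 numbers: the shift along the tool's x, y, z in cm, then the turn about the tool's z in degrees. In form: [[[x, y, z, spin], ...]]. A call has 1 to 12 rows; each row shifts and turns the commanded pose from where the row before left it, along the tool's axes as they then stand; what a row does not reach is not made up. A row lasts 1/12 s, in which the tool goes at most 41.7 mm and 7.16 degrees, less where a joint would pass 70% of its speed; a pose out of reach is approached as far as the arm can. A call with a gripper value outside its range is refused whole. OPENING is the opening, from 0 (shut) to 1 (fully open), set as the call begins (- or left out, the last holds). The fingers move at their own pace and stop on an object; the grip force is fixed at half the most. Time passes only in rows, so rows that do not move let the fingers close. It gives the time, the measured TCP pose, the force, the opening and the grip force at its end, in the units of the state.
- r.sense(): the state, without advancing time (a new reading comes with each control period).
- r.read_camera(name): name is "side" or "top" or "wrist"; returns a dict with "color" (400x640x3 uint8, red, green, blue), "camera_matrix" (3x3 intrinsics, pixels), "camera_from_world" (4x4, takes a point from world to camera coordinates); the wrist camera has in their place "mount" (4x4, takes a point from camera to tool coordinates, whose origin is the TCP and whose axes are the flange's). Camera axes: x right, y down, z forward; pixel columns grow to the right and rows downward; lengths in m; the calibration is good to about 2 mm. A picture is of the moment at which its call begins: read the wrist's pose just before it. There is no depth.
- r.hand_in(): hands the job in; it is judged then, once.
The state is a dict: "clock": time; "qpos": joint angles; "dq": joint speeds; "joint_torque": joint torques, N m; "tcp_pos": TCP position; "orientation": TCP orientation; "ft_force": force on the tool from outside, world axes, zero at the start; "wrist_torque": the same for the moment, N m; "width": opening from 0.0 (shut) to 1.0 (fully open); "grip_force": force on a finger pad.
Only numpy, scipy, OpenCV 4.12 (cv2) and the standard library are available. Lean on these libraries where they do the work, as an engineer would, in place of code of your own. Each camera call takes 0.05 s, during which the arm holds its last target. There are 200 camera calls.

## Working session

There is one attempt and no reset: what is moved stays moved. The work goes in short steps, Python scripts to look and compute and a shell command to move; the robot and the scene stay as the last step left them, time stands still between calls to the robot, and variables do not carry over. Pictures are saved under pics/ and viewed, at most 10 in all, crops included, and the job is handed in when it is done.

```bash
mkdir -p pics; python3 - <<'E'
from station import r
import cv2,numpy as np
s=r.sense();print(s)
np.set_printoptions(precision=4,suppress=True)
for n in("side","top"):
    d=r.read_camera(n);cv2.imwrite(f"pics/{n}0.png",d["color"][:,:,::-1]);print(n,d["camera_matrix"],d["camera_from_world"])
d=r.read_camera("wrist");print(d["camera_matrix"],d["mount"])
E
```

```text
{'clock': 0.0, 'qpos': array([-6.83537165e+01,  1.38331881e+01,  2.12235668e-01,  7.65021042e+01,
        1.09098880e-03,  8.99998556e+01]), 'dq': array([-0.11192604, -0.02134527, -0.02813216, -0.03335804, -0.1085036 ,
       -0.08515847]), 'joint_torque': array([ 9.85876596e-06, -3.72316611e+01,  2.52408367e+01,  1.69524358e-02,
        3.34124707e-05,  6.94745509e-06]), 'tcp_pos': array([ 0.18418466, -0.46408471,  0.20529456]), 'orientation': array([[ 9.29477897e-01,  3.68876997e-01, -7.74550411e-04],
       [ 3.68877809e-01, -9.29475739e-01,  2.00330337e-03],
       [ 1.90467144e-05, -2.14774066e-03, -9.99997693e-01]]), 'ft_force': array([-0.68465668,  0.28495253,  0.80218853]), 'wrist_torque': array([-0.0203184 ,  0.04819055, -0.00081809]), 'grip_force': 0.0, 'width': 1.003587660422871}
side [[407.0696   0.     322.8335]
 [  0.     407.0696 204.6734]
 [  0.       0.       1.    ]] [[-0.8883 -0.4586 -0.0243  0.4844]
 [-0.1253  0.2929 -0.9479  0.2043]
 [ 0.4418 -0.839  -0.3177  0.6385]
 [ 0.      0.      0.      1.    ]]
top [[393.4615   0.     310.8624]
 [  0.     393.4615 196.0144]
 [  0.       0.       1.    ]] [[-0.0031 -1.      0.0054 -0.0896]
 [-0.992   0.0024 -0.1259  0.5866]
 [ 0.1259 -0.0057 -0.992   0.8954]
 [ 0.      0.      0.      1.    ]]
[[320.0777   0.     319.4546]
 [  0.     320.0777 196.8423]
 [  0.       0.       1.    ]] [[ 0.0002 -0.9508 -0.3097  0.0802]
 [ 1.     -0.0001  0.001   0.0008]
 [-0.001  -0.3097  0.9508 -0.1679]
 [ 0.      0.      0.      1.    ]]
```

View pics/side0.png

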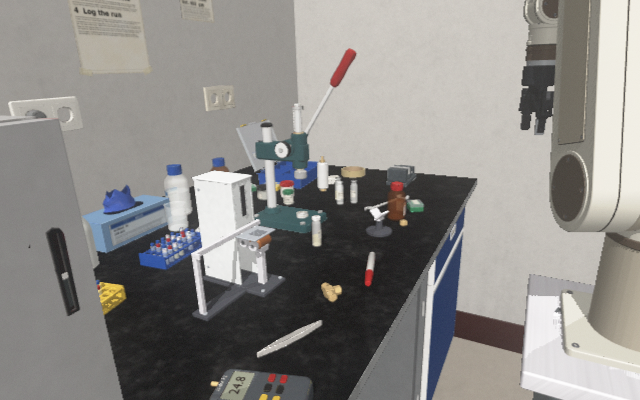

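View pics/top0.png

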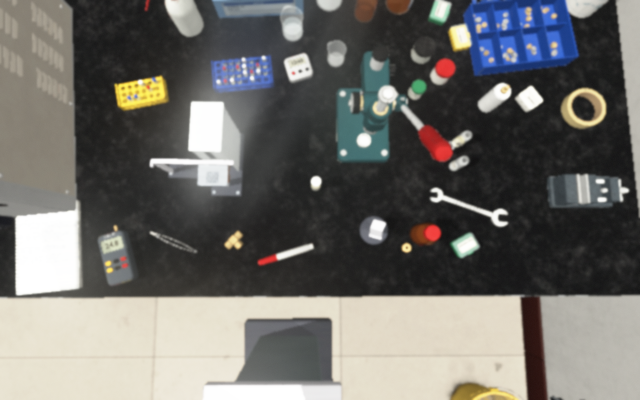

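The side view shows the feeder (case ~(225,225), leaf ~(255,233)), the cradle ~(378,220), the bottle ~(397,200) and the standing vial ~(317,231). In the top view: leaf ~(213,173), cradle ~(373,230), bottle ~(428,233), standing vial ~(316,183). Next I'll zoom in.

```bash
python3 - <<'E'
import cv2,numpy as np
t=cv2.imread("pics/top0.png");s=cv2.imread("pics/side0.png")
f=lambda im,x,y,w,h,W,H:cv2.resize(im[y:y+h,x:x+w],(W,H),interpolation=cv2.INTER_CUBIC)
a=np.hstack([f(t,145,95,100,75*4//3,400,400)[:300+100],f(s,190,165,100,100,400,400)])
b=np.hstack([f(t,350,205,100,50,400,200),f(s,350,175,100,50,400,200)])
cv2.imwrite("pics/z1.png",np.vstack([a,b]))
E
```

```text
(no output)
```

View pics/z1.png

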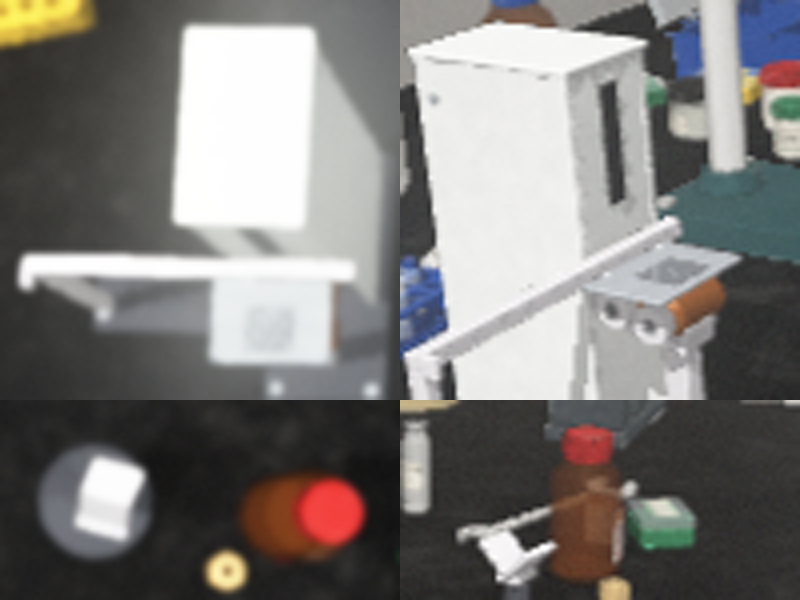

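The zoom shows the leaf corners (top pixels ~(198,164.5), (227.5,165.5), (228,185.7), (197.5,185)), the amber vial peeking out underneath, and the cradle plate around (378,229.5), with its groove tilted about 14°.

```bash
cat >h.py <<'E'
import numpy as np,cv2
from station import r
np.set_printoptions(precision=4,suppress=True)
def ray(d,px,z,T=None):
    K=d["camera_matrix"]; M=np.linalg.inv(d["camera_from_world"]) if T is None else T
    v=M[:3,:3]@np.linalg.solve(K,[px[0],px[1],1]);o=M[:3,3]
    return o+v*(z-o[2])/v[2]
def wristT(d,s):
    T=np.eye(4);T[:3,:3]=s["orientation"];T[:3,3]=s["tcp_pos"];return T@d["mount"]
E
python3 - <<'E'
from h import *
d=r.read_camera("top")
c=lambda x,y:(145+x/4-.4,95+y/4-.4)
k=lambda x,y:(350+x/4-.4,205+(y-400)/4-.4)
L=[ray(d,c(*p),.118) for p in[(212,278),(330,282),(333,363),(210,360)]];print("leaf",np.array(L),np.mean(L,0))
print("case",np.array([ray(d,c(*p),.219) for p in[(183,27),(315,30),(303,228),(174,222)]]))
print("bar",np.array([ray(d,c(*p),.126) for p in[(20,256),(353,262),(353,278)]]))
C=[ray(d,k(*p),.06) for p in[(95,457),(147,470),(128,540),(75,525)]];print("cradle",np.array(C),np.mean(C,0))
print("foot",ray(d,k(97,502),.004))
print("bottle",ray(d,k(333,512),.106),"stand",ray(d,(316,180),.075))
print("crimper",ray(d,(340,160),.02),ray(d,(388,160),.02),"lever",ray(d,(435,140),.42))
E
```

```text
leaf [[0.6469 0.1563 0.118 ]
 [0.6446 0.0919 0.118 ]
 [0.5998 0.0893 0.118 ]
 [0.6016 0.1559 0.118 ]] [0.6232 0.1233 0.118 ]
case [[0.751  0.1457 0.219 ]
 [0.7494 0.081  0.219 ]
 [0.6501 0.0843 0.219 ]
 [0.6532 0.1466 0.219 ]]
bar [[0.6576 0.2582 0.126 ]
 [0.6539 0.0781 0.126 ]
 [0.6451 0.0779 0.126 ]]
cradle [[ 0.5302 -0.2345  0.06  ]
 [ 0.5227 -0.2642  0.06  ]
 [ 0.4828 -0.2522  0.06  ]
 [ 0.4914 -0.2221  0.06  ]] [ 0.5068 -0.2432  0.06  ]
foot [ 0.5066 -0.2443  0.004 ]
bottle [ 0.4968 -0.3556  0.106 ] stand [ 0.6184 -0.1028  0.075 ]
crimper [ 0.6771 -0.1628  0.02  ] [ 0.6769 -0.2802  0.02  ] lever [ 0.6174 -0.2653  0.42  ]
```

```bash
python3 -m handwheel '[[[2.8,-2.0,0,0],[2.8,-2.0,0,0],[2.8,-2.0,0,0],[2.8,-2.0,0,0],[2.8,-2.0,0,0],[2.8,-2.0,0,0],[2.8,-2.0,0,0],[2.8,-2.0,0,0],[2.8,-2.0,0,0],[2.8,-2.0,0,0],[2.8,-2.0,0,0],[2.8,-2.0,0,0]]]' 0
python3 -m handwheel '[[[2.8,-2.0,0,0],[2.8,-2.0,0,0],[2.8,-2.0,0,0],[2.8,-2.0,0,0],[2.8,-2.0,0,0],[2.8,-2.0,0,0],[2.8,-2.0,0,0],[2.8,-2.0,0,0],[0,0,0,-7.1],[0,0,0,-7.1],[0,0,0,-7.1],[0,0,0,-7.1]]]'
python3 -m handwheel '[[[0,0,0,-7.1],[0,0,0,-7.1],[0,0,0,-7.1],[0,0,0,-7.1],[0,0,0,-7.1],[0,0,0,-7.1],[0,0,0,-7.1],[0,0,0,-7.1],[0,0,0,-7.1],[0,0,0,-7.1],[0,0,0,-7.1],[0,0,0,-7.1]]]'
python3 -m handwheel '[[[0,0,0,-7.1],[0,0,0,-7.1],[0,0,0,-7.1],[0,0,0,-7.1],[0,0,0,-7.1],[0,0,0,-7.1],[0,0,0,0]]]'
python3 - <<'E'
from h import *
s=r.sense();print(s["clock"],s["qpos"],s["tcp_pos"],s["orientation"],s["ft_force"])
d=r.read_camera("wrist");np.save("w1.npy",wristT(d,s));cv2.imwrite("pics/w1.png",d["color"][:,:,::-1])
E
```

```text
clock: 1.2
tcp_pos: [0.4087, -0.1161, 0.2062]
orientation: [[0.929, 0.369, 0.0], [0.369, -0.929, -0.0], [0.0, 0.0, -1.0]]
ft_force: [-0.7, 0.3, -0.2]
width: -0.0
grip_force: 0.0
clock: 2.2
tcp_pos: [0.5572, 0.1141, 0.2055]
orientation: [[0.637, 0.771, -0.001], [0.771, -0.637, -0.0], [-0.001, -0.001, -1.0]]
ft_force: [0.6, 0.4, -0.6]
width: 0.0
grip_force: 0.0
clock: 3.2
tcp_pos: [0.5572, 0.1136, 0.2059]
orientation: [[-0.714, 0.7, -0.001], [0.7, 0.714, -0.0], [0.0, -0.001, -1.0]]
ft_force: [0.0, -0.7, -0.1]
width: 0.0
grip_force: 0.0
clock: 3.78
tcp_pos: [0.5572, 0.1136, 0.2059]
orientation: [[-0.999, 0.036, -0.001], [0.036, 0.999, -0.0], [0.001, -0.0, -1.0]]
ft_force: [-0.6, -0.5, 0.6]
width: -0.0
grip_force: 0.0
3.7833 [11.5215 21.7273 11.2806 79.5966  0.0035 13.5641] [0.5572 0.1136 0.2059] [[-0.9994  0.0356 -0.0008]
 [ 0.0356  0.9994 -0.0001]
 [ 0.0007 -0.0001 -1.    ]] [-0.5633 -0.4717  0.6411]
```

View pics/w1.png

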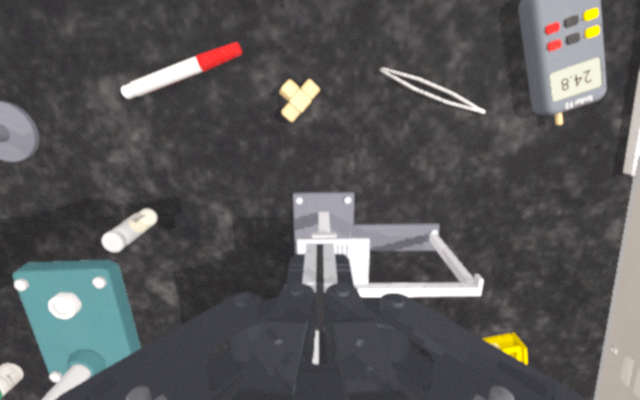

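The wrist view shows the leaf's front edge from ~(297,240) to (369,238), the bar from (~360,290) to (482,290), and the track's base plate at ~(323,215). The fingers are in line with the leaf.

```bash
python3 - <<'E'
from h import *
d=r.read_camera("wrist");T=np.load("w1.npy")
for p in[(297,240),(369,238),(482,296),(360,296)]:print(p,ray(d,p,.118,T))
for p in[(293,194),(354,194)]:print("base",p,ray(d,p,.008,T))
print("cradle foot edge",ray(d,(39,133),.004,T))
t=r.read_camera("top");cv2.imwrite("pics/t1.png",t["color"][:,:,::-1])
# gripper extents seen from top
E
```

```text
(297, 240) [0.6012 0.0916 0.118 ]
(369, 238) [0.6015 0.1548 0.118 ]
(482, 296) [0.6647 0.261  0.118 ]
(360, 296) [0.6607 0.1472 0.118 ]
base (293, 194) [0.5931 0.0798 0.008 ]
base (354, 194) [0.5956 0.1529 0.008 ]
cradle foot edge [ 0.5112 -0.2061  0.004 ]
```

```bash
python3 -m handwheel '[[[-2.4,0.2,0,0],[-2.4,0.2,0,0],[0,0,2.0,0],[0,0,2.0,0],[0,0,2.0,0],[0,0,1.5,0],[0,0,0.7,0],[0,0,0.2,0],[0,0,0,0]]]'
python3 -m handwheel '[[[0,0,0.2,0],[0,0,0,0]]]'
python3 -m handwheel '[[[0,0,0.1,0],[0,0,0,0]]]'
python3 -m handwheel '[[[0,0,0.1,0],[0,0,0,0]]]'
```

```text
clock: 4.68
tcp_pos: [0.6054, 0.1158, 0.122]
orientation: [[-0.999, 0.038, -0.001], [0.038, 0.999, -0.0], [0.001, -0.0, -1.0]]
ft_force: [-0.6, 0.3, 0.3]
width: -0.004
grip_force: 0.0
clock: 4.85
tcp_pos: [0.6063, 0.116, 0.1213]
orientation: [[-0.999, 0.038, 0.002], [0.038, 0.999, 0.0], [-0.002, 0.0, -1.0]]
ft_force: [-0.4, 0.7, 0.5]
width: 0.002
grip_force: 0.0
clock: 5.02
tcp_pos: [0.6059, 0.1159, 0.1199]
orientation: [[-0.999, 0.038, 0.001], [0.038, 0.999, 0.0], [-0.001, 0.0, -1.0]]
ft_force: [-1.0, -0.4, -0.4]
width: -0.002
grip_force: 0.0
clock: 5.18
tcp_pos: [0.6055, 0.1159, 0.1183]
orientation: [[-0.999, 0.038, 0.0], [0.038, 0.999, 0.0], [-0.0, 0.0, -1.0]]
ft_force: [-0.2, 0.0, 1.0]
width: -0.005
grip_force: 0.0
```

```bash
python3 -m handwheel '[[[0,0,0.05,0],[0,0,0,0]]]'
python3 -m handwheel '[[[0,0,0.05,0],[0,0,0,0]]]' | grep -E "tcp|ft"
```

```text
clock: 5.35
tcp_pos: [0.6055, 0.1158, 0.1177]
orientation: [[-0.999, 0.038, -0.0], [0.038, 0.999, -0.0], [0.0, -0.0, -1.0]]
ft_force: [-0.5, -0.7, 0.3]
width: 0.002
grip_force: 0.0
tcp_pos: [0.6055, 0.1158, 0.1171]
ft_force: [0.4, -0.0, -0.4]
```

```bash
python3 -m handwheel '[[[0,0,0.05,0],[0,0,0,0]]]'| grep -E "tcp|ft"
python3 -m handwheel '[[[0,0,0.05,0],[0,0,0,0]]]' | grep -E "tcp|ft"
```

```text
tcp_pos: [0.6054, 0.1158, 0.1166]
ft_force: [-0.5, 0.3, 0.1]
tcp_pos: [0.6055, 0.1158, 0.1161]
ft_force: [0.2, 0.2, -0.4]
```

```bash
python3 -m handwheel '[[[0,0,0.05,0],[0,0,0,0]]]'| grep -E "tcp|ft"
python3 -m handwheel '[[[0,0,0.05,0],[0,0,0,0]]]' | grep -E "tcp|ft"
python3 - <<'E'
from h import *
d=r.read_camera("side");im=cv2.resize(d["color"][180:280,190:310,::-1],(720,600),interpolation=cv2.INTER_CUBIC);cv2.imwrite("pics/s2.png",im)
E
```

```text
tcp_pos: [0.6055, 0.1158, 0.1156]
ft_force: [-0.3, -0.2, 0.4]
tcp_pos: [0.6055, 0.1158, 0.1151]
ft_force: [-0.5, -0.1, 0.2]
```

View pics/s2.png

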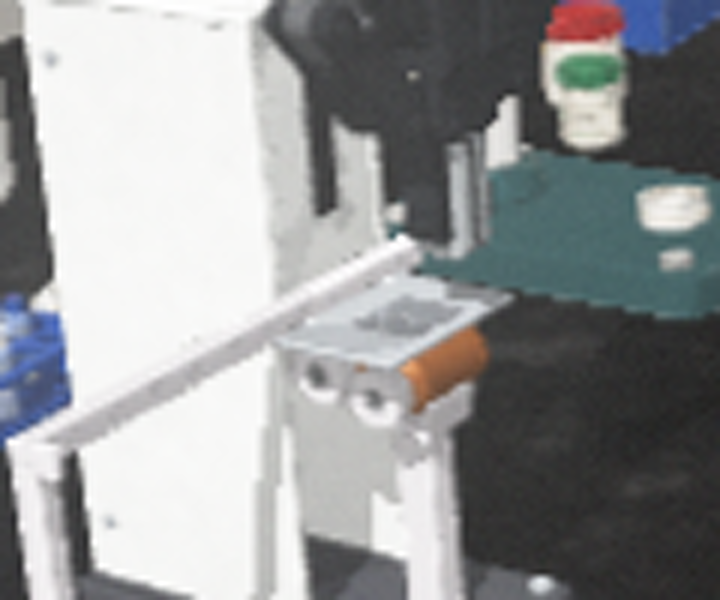

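The side crop shows the shut fingertips at crop ~(450,250), clearly above the leaf, which is at ~(400,310). I'll compare that with where the reported TCP projects.

```bash
python3 - <<'E'
from h import *
d=r.read_camera("side");s=r.sense();print(s["tcp_pos"],s["ft_force"],s["clock"])
def pj(p):
    c=d["camera_from_world"]@np.r_[p,1];q=d["camera_matrix"]@(c[:3]/c[2]);return (q[:2]-[190,180])*6
print(pj(s["tcp_pos"]),pj(s["tcp_pos"]+[0,0,.01]))
for p in([.601,.0916,.118],[.6015,.1548,.118],[.6469,.1563,.118],[.6446,.0919,.118]):print(pj(np.array(p)))
E
```

```text
[0.6055 0.1158 0.1152] [ 0.2353 -0.0387 -0.2597] 6.2833
[451.0122 316.366 ] [448.8122 286.9584]
[505.1033 284.1899]
[386.657  355.0969]
[264.291  332.9805]
[394.5736 264.7556]
```

```bash
python3 - <<'E'
from h import *
a=cv2.imread("pics/w1.png")[180:330,250:400]
d=r.read_camera("wrist");b=d["color"][180:330,250:400,::-1]
cv2.imwrite("pics/w2.png",np.hstack([cv2.resize(i,(400,400),interpolation=cv2.INTER_CUBIC) for i in(a,b)]))
E
```

```text
(no output)
```

View pics/w2.png

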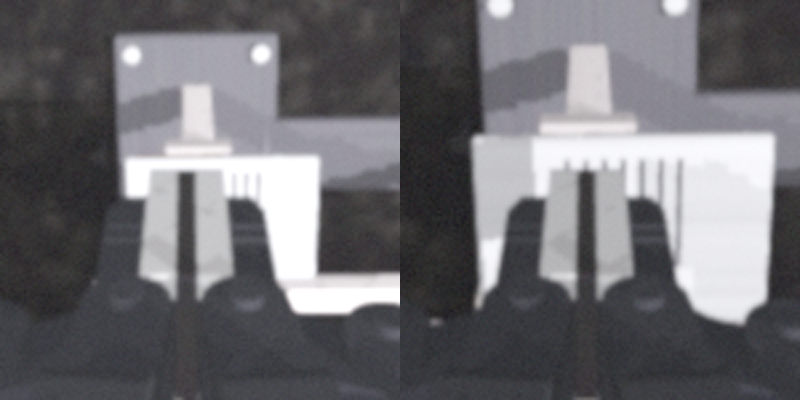

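The wrist crop shows the shut pads ending at crop row ~170, about 2 cm short of the reported TCP and still above the leaf. I'll go down in small steps until I feel contact.

```bash
python3 -m handwheel '[[[0,0,0.3,0],[0,0,0.3,0],[0,0,0.2,0],[0,0,0,0]]]'| grep -E "tcp|ft"
python3 -m handwheel '[[[0,0,0.1,0],[0,0,0,0]]]'| grep -E "tcp|ft"
python3 -m handwheel '[[[0,0,0.1,0],[0,0,0,0]]]'| grep -E "tcp|ft"
python3 -m handwheel '[[[0,0,0.1,0],[0,0,0,0]]]'| grep -E "tcp|ft"
```

```text
tcp_pos: [0.605, 0.1157, 0.1063]
ft_force: [0.7, 0.2, -0.1]
tcp_pos: [0.6054, 0.1158, 0.106]
ft_force: [-0.1, 0.0, 0.0]
tcp_pos: [0.6055, 0.1158, 0.1051]
ft_force: [0.3, -0.5, -0.1]
tcp_pos: [0.6054, 0.1158, 0.1041]
ft_force: [-0.3, 0.7, -0.5]
```

```bash
for i in 1; do python3 -m handwheel '[[[0,0,0.15,0],[0,0,0,0]]]'| grep -E "tcp|ft"; done
python3 -m handwheel '[[[0,0,0.1,0],[0,0,0,0]]]'| grep -E "tcp|ft"
python3 -m handwheel '[[[0,0,0.1,0],[0,0,0,0]]]'| grep -E "tcp|ft"
python3 -m handwheel '[[[0,0,0.1,0],[0,0,0,0]]]'| grep -E "tcp|ft"
```

```text
tcp_pos: [0.6054, 0.1158, 0.1024]
ft_force: [0.3, 0.8, -0.1]
tcp_pos: [0.6054, 0.1158, 0.1015]
ft_force: [0.3, 0.8, 0.2]
tcp_pos: [0.6054, 0.1158, 0.1005]
ft_force: [0.6, -0.5, -0.1]
tcp_pos: [0.6054, 0.1158, 0.0995]
ft_force: [0.8, -0.3, -0.2]
```

```bash
python3 -m handwheel '[[[0,0,0.1,0],[0,0,0,0]]]'| grep -E "tcp|ft"
python3 -m handwheel '[[[0,0,0.1,0],[0,0,0,0]]]'| grep -E "tcp|ft"
python3 - <<'E'
from h import *
d=r.read_camera("wrist");b=cv2.resize(d["color"][180:330,250:400,::-1],(400,400),interpolation=cv2.INTER_CUBIC)
d=r.read_camera("side");a=cv2.resize(d["color"][200:260,230:290,::-1],(400,400),interpolation=cv2.INTER_CUBIC)
cv2.imwrite("pics/w3.png",np.hstack([a,b]))
E
```

```text
tcp_pos: [0.6054, 0.1158, 0.0985]
ft_force: [-0.4, 0.5, -0.2]
tcp_pos: [0.6054, 0.1158, 0.0975]
ft_force: [-0.1, -0.8, -0.9]
```

View pics/w3.png

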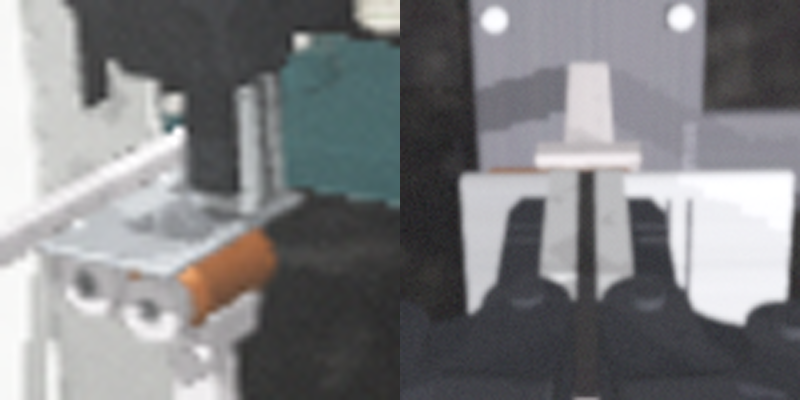

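The pads are now just above the leaf, lined up with its front edge and with the stop (crop x ~588), so the outlet y ≈ 0.116.

```bash
python3 -m handwheel '[[[0,0,0.1,0],[0,0,0,0]]]'| grep -E "tcp|ft"
python3 -m handwheel '[[[0,0,0.1,0],[0,0,0,0]]]'| grep -E "tcp|ft"
python3 -m handwheel '[[[0,0,0.05,0],[0,0,0,0]]]'| grep -E "tcp|ft"
```

```text
tcp_pos: [0.6054, 0.1158, 0.0966]
ft_force: [-0.2, 0.8, -1.0]
tcp_pos: [0.6054, 0.1158, 0.0955]
ft_force: [-1.4, 0.2, -0.3]
tcp_pos: [0.6055, 0.1158, 0.0951]
ft_force: [-0.5, 0.6, 0.4]
```

```bash
python3 -m handwheel '[[[0,0,0.08,0],[0,0,0,0]]]'| grep -E "tcp|ft"
python3 -m handwheel '[[[0,0,0.08,0],[0,0,0,0]]]'| grep -E "tcp|ft"
python3 -m handwheel '[[[0,0,0.08,0],[0,0,0,0]]]'| grep -E "tcp|ft"
```

```text
tcp_pos: [0.6055, 0.1158, 0.0943]
ft_force: [0.4, 0.6, 0.3]
tcp_pos: [0.6054, 0.1158, 0.0934]
ft_force: [0.7, -0.4, -0.4]
tcp_pos: [0.6056, 0.1158, 0.093]
ft_force: [0.1, 1.0, 0.9]
```

```bash
python3 -m handwheel '[[[0,0,0.05,0],[0,0,0,0]]]'| grep -E "tcp|ft"
python3 -m handwheel '[[[0,0,0.05,0],[0,0,0,0]]]'| grep -E "tcp|ft"
```

```text
tcp_pos: [0.6056, 0.1158, 0.093]
ft_force: [-0.8, -0.8, 3.2]
tcp_pos: [0.6056, 0.1158, 0.0929]
ft_force: [-2.5, -0.6, 6.7]
```

```bash
python3 -m handwheel '[[[0,0,0.05,0],[0,0.3,0,0],[0,0.5,0,0],[0,0.5,0,0],[0,0.5,0,0],[0,0.5,0,0],[0,0.5,0,0],[0,0.5,0,0]]]'| grep -E "tcp|ft"
python3 - <<'E'
from h import *
d=r.read_camera("top");cv2.imwrite("pics/t2.png",d["color"][:,:,::-1])
for n in("top0","t2"):
    im=cv2.imread(f"pics/{n}.png");print(n,cv2.cvtColor(im,6)[181,170:245:1])
E
```

```text
tcp_pos: [0.6065, 0.1486, 0.0929]
ft_force: [-3.9, -1.0, 9.8]
top0 [ 62  64  64  67  67  69  70  71  73  76  78  80  81  83  83  86  88  90
  92  95  97  98  99 101 103 109 128 175 217 232 236 236 236 235 235 232
 225 221 216 214 211 212 213 210 208 209 216 221 227 233 236 236 237 237
 237 235 225 186 138 110 103 100  98  98  97  95  94  94  94  93  91  83
  71  63  59]
t2 [132 114 102  90  81  76  73  72  73  71  73  75  73  72  71  71  72  70
  71  72  71  72  73  75  75  76  77  79  79  79  81  80  81  82  82  81
  81  80  83  88  92  89  82  78  79  78  78  78  84  99 116 126 129 125
 117 112 108 101  92  81  77  76  75  74  75  73  72  72  71  72  70  64
  52  45  41]
```

```bash
python3 -m handwheel '[[[0,0.5,0,0],[0,0.5,0,0],[0,0.5,0,0],[0,0.5,0,0],[0,0.5,0,0],[0,0.5,0,0]]]'| grep -E "tcp|ft"
python3 -m handwheel '[[[0,0.5,0,0],[0,0.5,0,0],[0,0.5,0,0],[0,0.5,0,0],[0,0.4,0,0],[0,0,0,0]]]'| grep -E "tcp|ft"
python3 - <<'E'
from h import *
d=r.read_camera("side");a=cv2.resize(d["color"][180:270,185:305,::-1],(400,300),interpolation=cv2.INTER_CUBIC)
s=r.sense();d=r.read_camera("wrist");np.save("w4.npy",wristT(d,s));b=cv2.resize(d["color"][100:350,140:473,::-1],(400,300),interpolation=cv2.INTER_CUBIC)
cv2.imwrite("pics/s4.png",np.hstack([a,b]))
E
```

```text
tcp_pos: [0.6072, 0.1787, 0.0929]
ft_force: [-4.4, -0.9, 9.9]
tcp_pos: [0.6078, 0.2038, 0.0929]
ft_force: [-5.6, 0.3, 10.7]
```

View pics/s4.png

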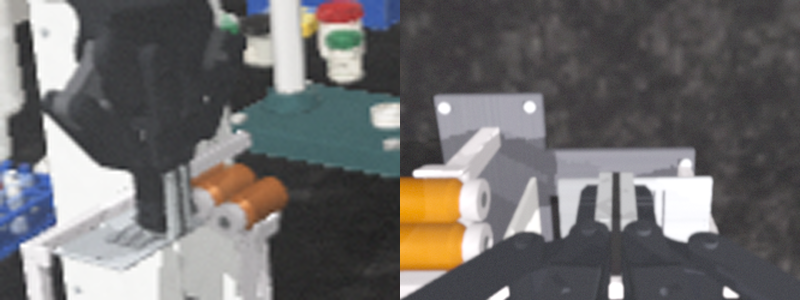

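The shutter follows the fingers. About 88 mm is done and the vials are exposed. I'll finish the slide to the end stop.

```bash
python3 -m handwheel '[[[0.02,0.4,0,0],[0.02,0.4,0,0],[0.02,0.3,0,0],[0,0.2,0,0],[0,0.2,0,0],[0,0,0,0]]]'| grep -E "tcp|ft"
```

```text
tcp_pos: [0.6098, 0.2159, 0.0929]
ft_force: [-0.2, -5.5, 8.0]
```

```bash
python3 -m handwheel '[[[0,0,-1,0],[0,0,-3,0],[0,0,-3,0],[0,0,-3,0],[0,0,-2,0],[1,-3.5,0,0],[1,-3.5,0,0],[1,-3.5,0,0],[0,0,0,0]]]' 1
python3 - <<'E'
from h import *
s=r.sense();d=r.read_camera("wrist");np.save("w5.npy",wristT(d,s));cv2.imwrite("pics/w5.png",d["color"][:,:,::-1])
d=r.read_camera("side");cv2.imwrite("pics/s5.png",d["color"][:,:,::-1])
a=cv2.imread("pics/w5.png");b=cv2.resize(cv2.imread("pics/s5.png")[150:270,190:310],(400,400),interpolation=cv2.INTER_CUBIC)
cv2.imwrite("pics/v5.png",np.hstack([cv2.resize(a[100:350,160:410],(400,400),interpolation=cv2.INTER_CUBIC),b]))
E
```

```text
clock: 12.67
tcp_pos: [0.5726, 0.1088, 0.2118]
orientation: [[-0.999, 0.043, -0.002], [0.043, 0.999, -0.002], [0.002, -0.002, -1.0]]
ft_force: [-0.3, 0.2, -0.5]
width: 0.999
grip_force: 0.0
```

View pics/v5.png

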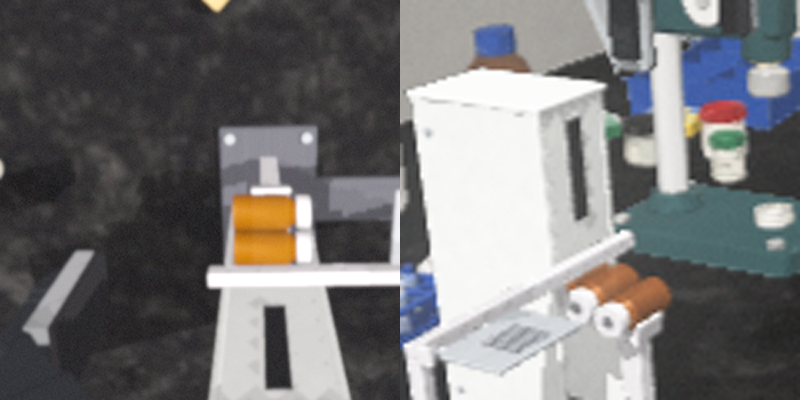

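The wrist crop shows the front vial from x 232 to 312 at row ~213, with the second one behind it at row ~247 and the bar at row ~275. The side view shows the shutter fully open.

```bash
python3 - <<'E'
from h import *
d=r.read_camera("wrist");T=np.load("w5.npy")
c=lambda x,y:(160+x/1.6-.2,100+y/1.6-.2)
for p in[(232,213),(312,213)]:print("vial1",ray(d,c(*p),.095,T))
print("vial2",ray(d,c(270,247),.0998,T));print("stop",ray(d,c(252,190),.090,T),ray(d,c(292,190),.09,T))
print("bar front",ray(d,c(225,266),.126,T))
M=d["mount"];K=d["camera_matrix"]
for p in[(95,252),(75,252),(45,342),(25,325)]:
    v=M[:3,:3]@np.linalg.solve(K,[*c(*p),1]);o=M[:3,3]
    print("finger tool",o+v*(-.0425-o[1])/v[1])
E
```

```text
vial1 [0.623  0.0915 0.095 ]
vial1 [0.625 0.14  0.095]
vial2 [0.6444 0.1137 0.0998]
stop [0.6105 0.1041 0.09  ] [0.6115 0.1284 0.09  ]
bar front [0.6412 0.088  0.126 ]
finger tool [ 0.0128 -0.0425 -0.0484]
finger tool [ 0.02   -0.0425 -0.0616]
finger tool [ 0.0112 -0.0425 -0.0823]
finger tool [ 0.02   -0.0425 -0.0888]
```

```bash
python3 -m handwheel '[[[-1.6,0.4,0,0],[-1.6,0.4,0,0],[0,0,3,0],[0,0,3,0],[0,0,3,0],[0,0,3,0],[0,0,2,0],[0,0,1.4,0],[0,0,0.5,0],[0,0,0.4,0],[0,0,0,0]]]' 0.8 | grep -E "clock|tcp|ft|wid"
python3 - <<'E'
from h import *
s=r.sense();d=r.read_camera("wrist");np.save("w6.npy",wristT(d,s));cv2.imwrite("pics/w6.png",d["color"][:,:,::-1])
d=r.read_camera("side");cv2.imwrite("pics/s6.png",d["color"][:,:,::-1])
a=cv2.imread("pics/w6.png");b=cv2.resize(cv2.imread("pics/s6.png")[150:270,190:310],(400,400),interpolation=cv2.INTER_CUBIC)
cv2.imwrite("pics/v6.png",np.hstack([cv2.resize(a[130:380,195:445],(400,400),interpolation=cv2.INTER_CUBIC),b]))
E
```

```text
clock: 13.73
tcp_pos: [0.6073, 0.1218, 0.0478]
ft_force: [1.1, 0.4, -0.1]
width: 0.802
```

View pics/v6.png

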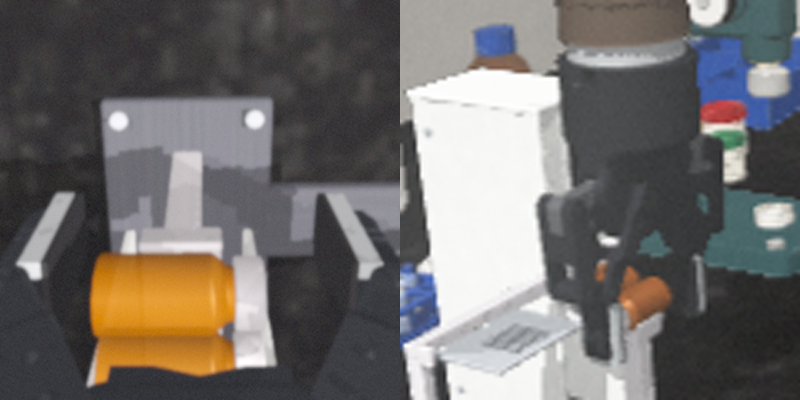

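The vial lies between the open pads (crop x 90–265, pads at 45 and 350), about 5 mm off-centre towards −y. The fingertips reach below it. I'll shift by −5 mm in y, then move in +x while watching the force.

```bash
python3 -m handwheel '[[[-0.2,-0.3,0,0],[-0.2,-0.3,0,0],[0,0,0,0]]]' | grep -E "tcp|ft|wid"
python3 -m handwheel '[[[-0.2,0,0,0],[0,0,0,0]]]' | grep -E "tcp|ft|wid"
python3 -m handwheel '[[[-0.2,0,0,0],[0,0,0,0]]]' | grep -E "tcp|ft|wid"
```

```text
tcp_pos: [0.6121, 0.114, 0.0494]
ft_force: [0.4, 0.2, 0.9]
width: 0.802
tcp_pos: [0.6135, 0.1143, 0.0487]
ft_force: [0.0, 0.9, 0.1]
width: 0.799
tcp_pos: [0.6145, 0.1144, 0.0483]
ft_force: [-1.6, -0.3, 1.4]
width: 0.801
```

```bash
python3 -m handwheel '[[[-0.1,0.15,0,0],[0,0,0,0]]]' | grep -E "tcp|ft|wid"
python3 -m handwheel '[[[0,0,0,0]]]' | grep -E "tcp|ft|wid"
```

```text
tcp_pos: [0.6141, 0.1155, 0.0478]
ft_force: [-5.8, -1.3, 1.9]
width: 0.802
tcp_pos: [0.6141, 0.1155, 0.0478]
ft_force: [-5.7, -1.1, 1.2]
width: 0.801
```

```bash
python3 -m handwheel '[[[0.25,0,0,0],[0,0,0,0]]]' | grep -E "tcp|ft|wid"
python3 -m handwheel '[[[0,0,0,0],[0,0,0,0],[0,0,0,0],[0,0,0,0],[0,0,0,0],[0,0,0,0],[0,0,0,0]]]' 0 | grep -E "clo|tcp|ft|wid|grip"
```

```text
tcp_pos: [0.6133, 0.1162, 0.0482]
ft_force: [-0.3, 0.1, -0.1]
width: 0.798
clock: 15.42
tcp_pos: [0.6139, 0.1162, 0.0487]
ft_force: [1.0, 0.7, 2.6]
width: 0.524
grip_force: 61.2
```

```bash
python3 -m handwheel '[[[0,0,-0.2,0],[0,0,-0.4,0],[0,0,-0.5,0],[0,0,-0.7,0],[0,0,-0.8,0],[0,0,-1,0],[0,0,0,0]]]' | grep -E "clo|tcp|ft|wid|grip"
python3 -m handwheel '[[[0,0,-1,0],[0,0,-1.5,0],[0,0,-2,0],[0,0,-2,0],[0,0,-1,0],[0,0,0,0],[0,0,0,0]]]' | grep -E "clo|tcp|ft|wid|grip"
python3 - <<'E'
from h import *
def blobs(n):
    d=r.read_camera(n);im=d["color"][:,:,::-1].copy();cv2.imwrite(f"pics/{n}7.png",im)
    h=cv2.cvtColor(im,cv2.COLOR_BGR2HSV);m=cv2.inRange(h,(5,140,100),(22,255,255))
    N,_,st,ce=cv2.connectedComponentsWithStats(m)
    for i in range(1,N):
        if st[i,4]>25:print(n,st[i],ce[i])
    return d
s=r.sense();d=blobs("wrist");print(s["tcp_pos"])
blobs("side");blobs("top")
E
```

```text
clock: 16.0
tcp_pos: [0.6153, 0.1163, 0.0875]
ft_force: [0.5, 0.4, 0.7]
width: 0.535
grip_force: 61.0
clock: 16.58
tcp_pos: [0.6137, 0.1161, 0.1597]
ft_force: [-0.2, 0.2, -0.5]
width: 0.526
grip_force: 61.1
wrist [ 290  199   50   53 2488] [314.5422 224.9586]
wrist [ 265  275   90   52 4265] [307.9557 300.4964]
[0.6137 0.1161 0.1597]
side [256 179  11   9  60] [260.5667 182.9833]
side [389 199  14  20 161] [395.4783 210.441 ]
side [246 230  14   7  48] [253.8542 233.0625]
side [254 233  16  12  92] [262.1413 238.0326]
side [102 288  10   9  32] [104.8125 291.8438]
side [102 288  24  27 218] [113.7569 300.4495]
top [419 228   6  13  38] [420.9211 234.2632]
top [452 387  50  13 385] [472.187  392.9766]
top [503 393  12   7  33] [509.3636 396.5758]
```

```bash
python3 -m handwheel '[[[1.5,0,0,0],[2,0,0,0],[1.5,-1,0,0],[1,-2.5,0,0],[0.6,-3,0,0],[0.5,-3,0,0],[0.5,-3,0,0],[0.5,-3,0,0],[0.5,-3,0,0],[0.5,-3,0,0],[0.5,-3,0,0],[0.4,-3,0,0]]]' | grep -E "clo|tcp|ft|wid|grip"
python3 -m handwheel '[[[0.2,-3,0,0],[0,-3,0,0],[0,-2.5,0,0],[0,-1.2,0,0],[0,0,0,4],[0,0,0,5],[0,0,0,4.5],[0,0,0,0],[0,0,0,0]]]' | grep -E "clo|tcp|ori|ft|wid|grip"
python3 - <<'E'
from h import *
im=cv2.imread("pics/top7.png")[215:245,360:400];h=cv2.cvtColor(im,cv2.COLOR_BGR2HSV)
m=cv2.inRange(h,(0,0,175),(180,60,255));c=max(cv2.findContours(m,0,2)[0],key=cv2.contourArea)
d=r.read_camera("top");b=cv2.boxPoints(cv2.minAreaRect(c))+[360,215];w=np.array([ray(d,p,.058) for p in b]);print(w,w.mean(0))
s=r.sense();d=r.read_camera("wrist");np.save("w8.npy",wristT(d,s));cv2.imwrite("pics/w8.png",d["color"][:,:,::-1])
h=cv2.cvtColor(d["color"][:,:,::-1].copy(),cv2.COLOR_BGR2HSV);m=cv2.inRange(h,(0,0,175),(180,60,255))
N,_,st,ce=cv2.connectedComponentsWithStats(m)
for i in range(1,N):
    if st[i,4]>60:print(st[i],ce[i],ray(d,ce[i],.058,np.load("w8.npy")))
E
```

```text
clock: 17.73
tcp_pos: [0.5017, -0.1561, 0.1581]
ft_force: [0.5, 0.4, -0.1]
width: 0.528
grip_force: 61.1
clock: 18.48
tcp_pos: [0.4972, -0.2512, 0.1585]
orientation: [[-0.964, 0.267, -0.001], [0.267, 0.964, 0.001], [0.002, 0.001, -1.0]]
ft_force: [0.2, -0.6, 0.4]
width: 0.523
grip_force: 61.2
[[ 0.4909 -0.2222  0.058 ]
 [ 0.5303 -0.2329  0.058 ]
 [ 0.523  -0.2614  0.058 ]
 [ 0.4838 -0.2506  0.058 ]] [ 0.507  -0.2418  0.058 ]
[   33     0   308    84 13212] [149.7453  27.795 ] [ 0.3427 -0.3415  0.058 ]
[   0   17   40   90 1858] [13.1173 71.7088] [ 0.3425 -0.4578  0.058 ]
[ 467   43  100   67 1769] [517.9107  75.7287] [ 0.4512 -0.077   0.058 ]
[ 316  173   35   46 1456] [331.9718 194.8111] [ 0.5071 -0.2429  0.058 ]
[  86  176   61   58 2031] [116.2506 204.8523] [ 0.4649 -0.4304  0.058 ]
[204 178  18   8  84] [213.     181.8929] [ 0.4681 -0.3396  0.058 ]
[ 468  231   60   54 1356] [498.5848 258.458 ] [ 0.6098 -0.1078  0.058 ]
[243 247  24  49 447] [254.4385 270.613 ] [ 0.5607 -0.3336  0.058 ]
[373 247  24  48 419] [384.2936 269.1122] [ 0.5922 -0.2139  0.058 ]
[  57  258  174   39 1672] [138.2063 277.2835] [ 0.5378 -0.4437  0.058 ]
[355 278  19  45 780] [363.7564 300.3974] [ 0.6211 -0.2406  0.058 ]
[343 335  13  12 127] [349.1417 340.5984] [ 0.6647 -0.2662  0.058 ]
[178 361  29  37 228] [193.2061 379.9825] [ 0.6706 -0.4417  0.058 ]
[200 373  13  27 196] [207.2602 388.4031] [ 0.6858 -0.4315  0.058 ]
```

```bash
python3 -m handwheel '[[[0,0.6,0,0],[0,0.5,0,0],[0,0,1.5,0],[0,0,2.5,0],[0,0,2.5,0],[0,0,2.5,0],[0,0,2,0],[0,0,1,0],[0,0,0.5,0],[0,0,0,0],[0,0,0,0]]]' | grep -E "clo|tcp|ft|wid|grip"
python3 - <<'E'
from h import *
s=r.sense();d=r.read_camera("wrist");T=wristT(d,s);cv2.imwrite("pics/w9.png",d["color"][:,:,::-1])
h=cv2.cvtColor(d["color"][:,:,::-1].copy(),cv2.COLOR_BGR2HSV)
for m in(cv2.inRange(h,(0,0,175),(180,60,255)),cv2.inRange(h,(5,140,100),(22,255,255))):
    N,_,st,ce=cv2.connectedComponentsWithStats(m)
    for i in range(1,N):
        if st[i,4]>60 and abs(ce[i][0]-320)<80:print(st[i],ce[i],ray(d,ce[i],.06,T))
E
```

```text
clock: 19.5
tcp_pos: [0.5013, -0.2415, 0.0352]
ft_force: [-0.4, 0.8, -0.3]
width: 0.524
grip_force: 61.1
[ 293  230   59   49 2391] [320.885  251.6997] [ 0.4987 -0.2403  0.06  ]
[242 246  26  50 536] [254.584 270.   ] [ 0.4996 -0.2755  0.06  ]
[372 246  26  49 515] [384.3049 269.4388] [ 0.517  -0.2119  0.06  ]
[354 277  20  46 828] [363.6558 299.7343] [ 0.5318 -0.2261  0.06  ]
[ 264  274   91   54 4424] [307.8036 300.8126] [ 0.5246 -0.2546  0.06  ]
```

```bash
python3 -m handwheel '[[[0,0,0.5,0],[0,0,0.5,0],[0,0,0.4,0],[0,0,0,0],[0,0,0,0]]]' | grep -E "tcp|ft"
python3 -m handwheel '[[[0,0,0.2,0],[0,0,0,0]]]' | grep -E "tcp|ft"
python3 -m handwheel '[[[0,0,0.15,0],[0,0,0,0]]]' | grep -E "tcp|ft"
python3 -m handwheel '[[[0,0,0.1,0],[0,0,0,0]]]' | grep -E "tcp|ft"
```

```text
tcp_pos: [0.5001, -0.2411, 0.0199]
ft_force: [0.9, 0.2, -0.4]
tcp_pos: [0.5004, -0.2413, 0.0181]
ft_force: [0.5, -0.9, -1.0]
tcp_pos: [0.5004, -0.2413, 0.0166]
ft_force: [-0.5, 0.2, -0.6]
tcp_pos: [0.5004, -0.2413, 0.0157]
ft_force: [0.8, 0.2, -1.0]
```

```bash
python3 -m handwheel '[[[0,0,0.1,0],[0,0,0,0]]]' | grep -E "tcp|ft"
python3 -m handwheel '[[[0,0,0.1,0],[0,0,0,0]]]' | grep -E "tcp|ft"
python3 -m handwheel '[[[0,0,0.1,0],[0,0,0,0]]]' | grep -E "tcp|ft"
python3 -m handwheel '[[[0,0,0.05,0],[0,0,0,0]]]' | grep -E "tcp|ft"
```

```text
tcp_pos: [0.5006, -0.2413, 0.0154]
ft_force: [-1.8, -0.0, 3.7]
tcp_pos: [0.5006, -0.2414, 0.0153]
ft_force: [-3.4, 1.4, 9.7]
tcp_pos: [0.5007, -0.2414, 0.0151]
ft_force: [-5.6, 2.5, 14.5]
tcp_pos: [0.5007, -0.2414, 0.0151]
ft_force: [-6.5, 3.0, 16.1]
```

```bash
python3 -m handwheel '[[[0,0,-0.35,0],[0.15,0,0,0],[0,0,0.2,0],[0,0,0,0]]]' | grep -E "tcp|ft"
python3 -m handwheel '[[[0,0,0.1,0],[0,0,0,0]]]' | grep -E "tcp|ft"
python3 -m handwheel '[[[0,0,0.05,0],[0,0,0,0]]]' | grep -E "tcp|ft"
```

```text
tcp_pos: [0.4991, -0.241, 0.0138]
ft_force: [0.7, 1.3, 5.2]
tcp_pos: [0.4991, -0.241, 0.0138]
ft_force: [-3.6, 1.6, 10.2]
tcp_pos: [0.4991, -0.241, 0.0137]
ft_force: [-4.8, 2.1, 13.9]
```

```bash
python3 -m handwheel '[[[0,0,-0.12,0],[0,0,0,0]]]' | grep -E "tcp|ft"
python3 -m handwheel '[[[0,0,0,0],[0,0,0,0],[0,0,0,0],[0,0,0,0]]]' 0.6 | grep -E "ft|wid|grip"
python3 -m handwheel '[[[0,0,0,0],[0,0,0,0],[0,0,0,0],[0,0,0,0]]]' 0.75 | grep -E "clo|ft|wid|grip"
python3 - <<'E'
from h import *
s=r.sense();d=r.read_camera("wrist");T=wristT(d,s)
h=cv2.cvtColor(d["color"][:,:,::-1].copy(),cv2.COLOR_BGR2HSV)
for m in(cv2.inRange(h,(0,0,175),(180,60,255)),cv2.inRange(h,(5,140,100),(22,255,255))):
    N,_,st,ce=cv2.connectedComponentsWithStats(m)
    for i in range(1,N):
        if st[i,4]>60 and abs(ce[i][0]-320)<80:print(st[i],ce[i],ray(d,ce[i],.06,T))
E
```

```text
tcp_pos: [0.4991, -0.241, 0.0138]
ft_force: [-1.5, 0.9, 6.9]
ft_force: [-0.0, -0.2, -0.8]
width: 0.598
grip_force: 0.0
clock: 22.63
ft_force: [0.1, -0.2, 0.3]
width: 0.751
grip_force: 0.0
[ 266  193  109   90 5580] [321.4305 232.1491] [ 0.4767 -0.234   0.06  ]
[352 276  24  50 962] [363.9605 301.238 ] [ 0.5142 -0.2248  0.06  ]
[290 319  61  16 540] [322.3926 329.763 ] [ 0.5241 -0.2468  0.06  ]
[ 263  273   91   54 4359] [306.652  300.6529] [ 0.507  -0.2493  0.06  ]
```

Released, and the vial is still in place. Next I'll go straight up, then back off and check everything from the top and side.

```bash
python3 -m handwheel '[[[0,0,-0.5,0],[0,0,-1,0],[0,0,-2,0],[0,0,-3,0],[0,0,-3,0],[0,0,-3,0],[0,0,-3,0],[3,0,0,0],[3,0,0,0],[3,0,0,0],[0,0,0,0],[0,0,0,0]]]' | grep -E "clo|tcp|ft"
python3 - <<'E'
from h import *
s=r.sense();T=None
for n in("top","wrist"):
    d=r.read_camera(n);T=wristT(d,s) if n=="wrist" else None
    im=d["color"][:,:,::-1].copy();cv2.imwrite(f"pics/{n}10.png",im);h=cv2.cvtColor(im,cv2.COLOR_BGR2HSV)
    for z,box in((.062,(.507,-.243)),(.095,(.62,.116))):
        m=cv2.inRange(h,(5,140,80),(24,255,255));C=cv2.findContours(m,0,2)[0]
        for c in C:
            if cv2.contourArea(c)<15:continue
            q=cv2.minAreaRect(c);p=ray(d,q[0],z,T)
            if np.hypot(*(p[:2]-box))<.04:
                b=cv2.boxPoints(q);w=np.array([ray(d,x,z,T) for x in b])[:,:2];print(n,z,p,w.tolist())
    # cap of vial in cradle: bright
    m=cv2.inRange(h,(0,0,175),(180,60,255))
    for c in cv2.findContours(m,0,2)[0]:
        if cv2.contourArea(c)>8:
            p=ray(d,cv2.minAreaRect(c)[0],.06,T)
            if np.hypot(p[0]-.507,p[1]+.243)<.05:print(n,"white",p,cv2.contourArea(c))
d=r.read_camera("side");im=d["color"][:,:,::-1].copy();cv2.imwrite("pics/side10.png",im)
m=cv2.inRange(cv2.cvtColor(im,cv2.COLOR_BGR2HSV),(5,140,80),(22,255,255));N,_,st,ce=cv2.connectedComponentsWithStats(m)
for i in range(1,N):
    if st[i,4]>25:print("side",st[i],ce[i])
E
```

```text
clock: 23.68
tcp_pos: [0.4113, -0.2163, 0.1698]
ft_force: [1.2, -0.2, 0.9]
top 0.062 [ 0.5049 -0.2512  0.062 ] [[0.5014084686089286, -0.23083776440098153], [0.5198696863462828, -0.23744463077449335], [0.5083524130159645, -0.2714954303546383], [0.4899470118664473, -0.2648085909786022]]
top white [ 0.5075 -0.2376  0.06  ] 102.0
wrist 0.062 [ 0.504  -0.2484  0.062 ] [[0.48655080151564745, -0.2626819833288662], [0.4965613106656993, -0.22692086703248898], [0.521850070106777, -0.23366072536066507], [0.5115829503516236, -0.2703541210354592]]
wrist white [ 0.5181 -0.238   0.06  ] 319.5
wrist white [ 0.4905 -0.2379  0.06  ] 225.5
side [377 199  27  21 279] [392.681  209.6667]
side [250 230  10   5  30] [255.2667 232.1333]
side [255 233  15  12  82] [262.2561 237.878 ]
side [102 285  24  30 213] [113.8732 300.2629]
```

```bash
python3 - <<'E'
import cv2
for n in("s5","side10"):
    m=cv2.inRange(cv2.cvtColor(cv2.imread(f"pics/{n}.png"),cv2.COLOR_BGR2HSV),(5,140,80),(22,255,255))[220:250,235:280]
    N,_,st,ce=cv2.connectedComponentsWithStats(m);print(n,[(st[i].tolist(),ce[i].round(1).tolist()) for i in range(1,N) if st[i,4]>15])
E
```

```text
s5 [([16, 10, 9, 5, 28], [20.6, 11.9]), ([20, 13, 15, 13, 77], [27.5, 17.8])]
side10 [([15, 10, 10, 5, 30], [20.3, 12.1]), ([20, 13, 15, 12, 82], [27.3, 17.9])]
```

The second vial sits where the first one was, with the third behind it. Handing in.

```bash
python3 -c "
from station import r
print(r.hand_in())"
```

```text
the job is handed in; nothing more can be done
None
```

I opened the shutter to its end stop and laid the front vial in the V cradle, its centre about 3 mm from the seat. The second vial rolled to the stop with the third behind it, and the job was handed in at about 24 s (the hand-in returned no verdict).

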